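Assemble a flanged hub and its end cap on the centring spigot

TASK

On the blue and white assembly stand, lower the big round-flanged hub over the steel spigot, flange face down, until it sits flat on the white plate. Then put the small closed end cap, flange face down, on top of the hub so that the spigot's tip enters it and it sits flat on the hub's neck. Lower each part home rather than letting it drop, and leave both standing upright on the spigot, released.

Things in the scene. Friction and masses are not known exactly. Their poses are not given: they have to be found in the camera images.
- seat (a point): On the fixed stand's white plate (190 x 160 mm, top 50 mm above the table; blue body), on the axis of its steel spigot; z up, x along the long side. Spigot 68 mm tall: 30 mm diameter to 20 mm up, tapering to 19 mm at 52 mm up and 8 mm at the tip. Black posts, 18 mm diameter and 16 mm tall, near the plate's corners, 80 mm in x and 66 mm in y from the axis.
- hub: Loose bare-metal hub, 0.3 kg, flange down on the table: round flange 96 mm diameter, 10 mm thick; neck 50 mm diameter up to 52 mm total height (grip here); open bore 38 mm right through. Origin: centre of the underside, z up. Home: origin at the seat point, 4 mm play each side. Not the one with a square flange.
- cap: Loose bare-metal end cap, 0.16 kg, flange down on the table: round flange 70 mm diameter, 8 mm thick; boss 36 mm diameter up to 46 mm total height (grip here), top closed; blind hole 28 mm, 26 mm deep, underneath. Origin: centre of the underside, z up. Home: origin 52 mm above the seat point. Not the sleeve of equal size with an open top.
There are look-alikes about, which are no part of the job. What is shaped like the cap but orange or yellow is not meant.

How it is judged:
By the outcome, as a careful person would: the job done as asked, in the order asked, and still so for the second after the job is handed in, with the robot touching nothing.
It also fails if it takes over 61 s, if anything falls off the work surface, if the arm or the gripper's body presses on something with over 40 N, if the wrist force passes 120 N, or if a joint passes its speed limit or range.

ROBOT

A 7-joint arm with a two-finger parallel gripper is mounted at the origin on the work surface. World frame = base frame: x ahead of the robot, y to its left, z up, the work surface at z = 0. Lengths are in mm, angles in degrees, forces in N, time in s.
With the tool pointing down it reaches from about 425 to 1025 mm from the base axis. Payload 9.4 kg.
Tool frame: the origin (TCP) lies midway between the tips of the shut fingers; the grasp point (between the pads) lies bot.grip_depth behind it (bot.grip_depth is the distance from the TCP to the grasp point, in mm); z points along the fingers, y is the line along which they close (so a half turn about z gives the same grasp; the last joint's range is limited). The gripper opens to 93 mm and grips with 3 to 60 N. Pads are 15 mm wide; open, the fingers measure 128 mm over their backs; the gripper's body (75 mm by 188 mm) begins 65 mm behind the grasp point.
Start: joints at [-81.572, 34.337, -0.143, 91.639, 0.103, 54.024, -4.572], TCP at [160.909, 706.918, 218.618] pointing down, gripper open.
Joint ranges: [-147.43, 147.43], [-19.82, 112.94], [-74.19, 73.91], [6.32, 146.72], [-59.91, 239.91], [6.04, 106.73], [-150.56, 150.56]. Speed limits (degrees/s): [127.2, 127.2, 172.46, 172.46, 180, 180, 180].

INTERFACE

Orientations are given as [roll, pitch, yaw] about the fixed x, y, z axes, in that order (R = Rz(yaw) Ry(pitch) Rx(roll)).
In Python, from cell import bot, get_image gives the robot as it stands. The module is installed in compiled form; this text tells all that it offers. Calls block until the motion is done:
- bot.move_pose(position, orientation): joint-space move of the TCP to a pose.
- bot.servo_line(position, orientation=None, velocity=150): straight line of the TCP; orientation=None keeps the orientation; velocity is the mean speed in mm/s.
- bot.set_joints(angles): joint-space move.
- bot.let_go() and bot.close_gripper(): open the fingers fully, or close them until they stop; the grip force is fixed at half the most.
- bot.wait(seconds).
- bot.ik(position, orientation): joint angles nearest the present ones, or None.
- get_image(name): name is "scene" or "side" or "wrist"; returns a dict with "frame" (384x512x3 uint8, blue, green, red), "camera_matrix" (3x3 intrinsics, pixels), "camera_from_world" (4x4, takes a point from world to camera coordinates). Camera axes: x right, y down, z forward; pixel columns grow to the right and rows downward; lengths in mm; the calibration is good to about 2 mm. A picture is of the moment at which its call begins. There is no depth.
A pose or a line that the arm cannot do raises bot.IKError and nothing moves.
- bot.hand_in(): hands the job in; it is judged then, once.
Readings, each from a call of its own:
- bot.current_time_s(): time.
- bot.current_joint_positions(): joint angles.
- bot.current_qd(): joint speeds.
- bot.current_tau(): joint torques, N m.
- bot.current_position(): TCP position.
- bot.current_ee_rot(): TCP orientation.
- bot.current_contact_force(): force on the tool from outside, world axes, zero at the start.
- bot.current_torque(): the same for the moment, N m.
- bot.current_width(): opening from 0.0 (shut) to 1.0 (fully open).
- bot.current_grasp_force(): force on a finger pad.
Only numpy, scipy, OpenCV 4.12 (cv2) and the standard library are available. Lean on these libraries where they do the work, as an engineer would, in place of code of your own. Each camera call takes 0.05 s, during which the arm holds its last target. There are 200 camera calls.

## Working session

There is one attempt and no reset: what is moved stays moved. The work goes in short steps, each a Python script; the robot and the scene stay as the last script left them, time stands still between calls to the robot, and variables do not carry over. Pictures are saved under pics/ and viewed, at most 10 in all, crops included, and the job is handed in when it is done.

```bash
mkdir -p pics; cat > h.py <<'E'
import numpy as np, cv2
from cell import bot, get_image
def snap(n,f=None):
    d=get_image(n)
    if f: cv2.imwrite('pics/'+f,d['frame'])
    return d
def ray(d,u,v):
    T=np.array(d['camera_from_world']);K=np.array(d['camera_matrix'])
    R=T[:3,:3];c=-R.T@T[:3,3]; r=R.T@np.linalg.inv(K)@np.array([u,v,1.]); return c,r
def onplane(d,u,v,z):
    c,r=ray(d,u,v); return c+r*(z-c[2])/r[2]
def proj(d,p):
    T=np.array(d['camera_from_world']);K=np.array(d['camera_matrix'])
    q=K@(T[:3,:3]@np.array(p,float)+T[:3,3]); return q[:2]/q[2]
E
python3 - <<'E'
from h import *
ims=[snap(n) for n in ("scene","side","wrist")]
for n,d in zip("scene side wrist".split(),ims):
    c,r=ray(d,256,192);print(n,c.round(),(onplane(d,256,192,0)).round(),d['camera_matrix'][0][0])
cv2.imwrite('pics/a.png',cv2.resize(ims[0]['frame'],(800,600)))
cv2.imwrite('pics/b.png',cv2.resize(ims[1]['frame'],(800,600)))
print(bot.grip_depth,bot.current_ee_rot(),bot.current_time_s(),bot.current_width())
E
```

```text
scene [1337.   88.  591.] [513.   6.   0.] 427.7407010752241
side [368. 463. 728.] [630. -40.   0.] 347.4349587009783
wrist [ 77. 725. 384.] [195. 702.   0.] 340.2641272134422
18.8 [-1.79929765e+02  7.26704994e-03  1.67177892e+02] 0.15 0.9943046996949502
```

View pics/a.png

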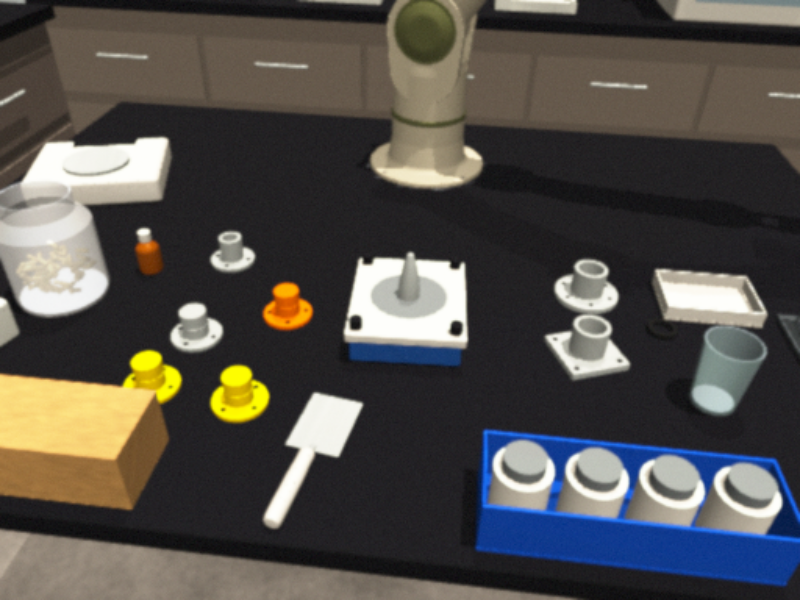

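View pics/b.png

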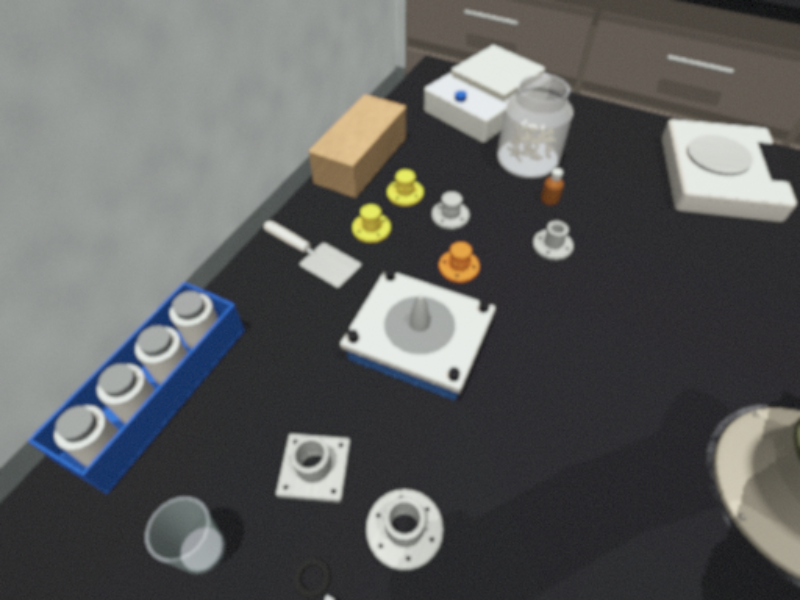

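The first picture is the scene view, the second the side view, with pixels given at 800x600.
- **Hub candidates:** the round-flange part at scene (587,285) / side (405,525), and the square-flange part at (588,345) / (313,465). The round one fits the description.
- **Cap candidates:** the grey part with the closed top at scene (194,325) / side (451,208), and the grey open sleeve at (231,250) / (555,238). The closed one fits. The yellow and orange ones are excluded.
- **Stand:** the spigot tip is at scene (410,255) / side (420,297).

Next I'll confirm these in one crop and get rough positions.

```bash
python3 - <<'E'
from h import *
a=snap("scene");b=snap("side");k=1.5625
for n,z,p,q in (("hub",52,(590,268),(406,517)),("cap",46,(193,311),(452,199)),("tip",118,(410,254),(421,297))):
    print(n,onplane(a,p[0]/k,p[1]/k,z).round(),onplane(b,q[0]/k,q[1]/k,z).round())
# stand long side direction: posts in side view, z=66
P=[onplane(b,u/k,v/k,66)[:2] for u,v in((390,275),(484,306),(454,373),(353,336))]
print(np.round(P),np.mean(P,0)); 
for i in range(4):
    e=P[(i+1)%4]-P[i];print(np.linalg.norm(e).round(),np.degrees(np.arctan2(e[1],e[0])).round(1))
def crop(d,u,v,w=70,h=70):
    u=int(u/k);v=int(v/k);return cv2.resize(d['frame'][v-h//2:v+h//2,u-w//2:u+w//2],(395,295),interpolation=cv2.INTER_CUBIC)
cv2.imwrite('pics/c.png',np.vstack([np.hstack([crop(a,212,290,84,63),crop(b,500,225,96,72)]),np.hstack([crop(a,588,315,96,72),crop(b,365,500,120,90)])]))
E
```

```text
hub [460. 287.  52.] [453. 287.  52.]
cap [ 645. -262.   46.] [ 636. -264.   46.]
tip [569.  23. 118.] [563.  23. 118.]
[[644. -33.]
 [487. -43.]
 [480.  86.]
 [637.  96.]] [561.82816153  26.63418857]
158.0 -176.3
129.0 93.0
158.0 3.8
129.0 -87.0
```

View pics/c.png

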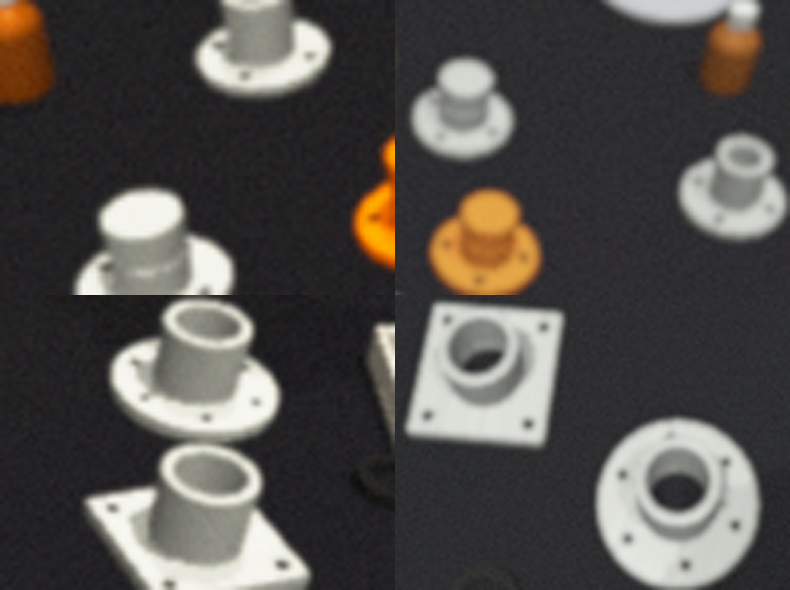

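The crop confirms it. Top row: the closed cap is bottom left in the scene crop and upper left in the side crop; the other grey part is open. Bottom row: the hub is the round-flange part, and the other has a square flange. Now the wrist looks at the stand, then the hub.

```bash
cat >> h.py <<'E'
def bright(d,p,t=110):
    """contour of the bright blob around world point p, biggest near it"""
    f=d['frame']; m=((f.max(2)>t)&(f.max(2).astype(int)-f.min(2)<45)).astype(np.uint8)
    m=cv2.morphologyEx(m,cv2.MORPH_CLOSE,np.ones((3,3)))
    cs,_=cv2.findContours(m,cv2.RETR_EXTERNAL,cv2.CHAIN_APPROX_NONE)
    u=proj(d,p); u=tuple(map(float,u))
    return max(cs,key=lambda c:cv2.pointPolygonTest(c,u,True))
def world(d,c,z): return np.array([onplane(d,*q,z)[:2] for q in c.reshape(-1,2)],np.float32)
E
python3 - <<'E'
from h import *
bot.move_pose([540,23,330],[180,0,92])
d=snap("wrist",'w1.png'); c=bright(d,[566,60,50]); w=world(d,c,50)
r=cv2.minAreaRect(w); print('plate',r)
bot.move_pose([456,287,200],[180,0,150])
e=snap("wrist",'w2.png'); c2=bright(e,[456,287,10]);w=world(e,c2,10); print('hub',cv2.minEnclosingCircle(w),cv2.fitEllipse(w))
print(bot.current_time_s(),bot.current_contact_force())
cv2.drawContours(d['frame'],[c],-1,(0,0,255),1);cv2.drawContours(e['frame'],[c2],-1,(0,0,255),1)
cv2.imwrite('pics/d.png',cv2.resize(np.hstack([d['frame'],e['frame']]),(800,300)))
print([np.round(ray(x,0,0)[0]) for x in(d,e)])
E
```

```text
plate ((565.919677734375, 20.908302307128906), (190.06846618652344, 160.30941772460938), 3.3350322246551514)
hub ((455.4605407714844, 287.2921142578125), 47.8469123840332) ((455.3121337890625, 287.3980407714844), (93.96855163574219, 94.6383285522461), 147.40774536132812)
4.3 [ 0.18543979  0.14633182 -0.2880716 ]
[array([536., 108., 496.]), array([383., 328., 366.])]
```

View pics/d.png

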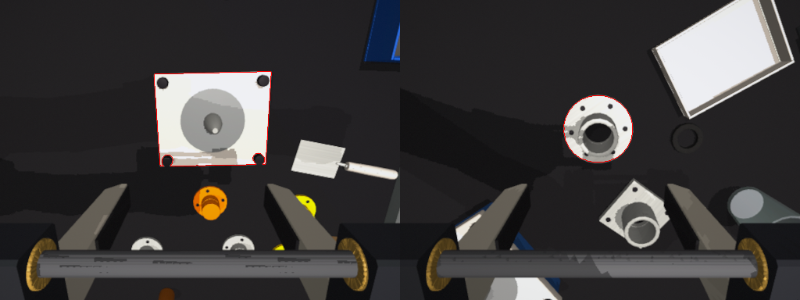

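The left view shows the plate outlined at 190x160 mm, centred on (565.9, 20.9). The right view shows the hub flange outlined at 96 mm diameter, centred on (455.4, 287.3). Both are clean fits, so I grasp the hub, lift it, and check the hold and the spigot tip.

```bash
python3 - <<'E'
from h import *
O=[180,0,150]
bot.servo_line([455.4,287.3,100],O,200)
bot.servo_line([455.4,287.3,17],O,120)
bot.close_gripper()
print(bot.current_width()*93,bot.current_grasp_force(),bot.current_contact_force().round(1) if hasattr(bot.current_contact_force(),'round') else bot.current_contact_force())
bot.servo_line([455.4,287.3,190],O,150)
print(bot.current_width()*93,bot.current_contact_force(),bot.current_position(),bot.current_time_s())
bot.move_pose([565.9,20.9,190],[180,0,92])
print(bot.current_time_s())
d=snap("side");a=snap("scene")
cv2.imwrite('pics/e.png',np.hstack([cv2.resize(d['frame'][140:290,170:370],(400,300)),cv2.resize(a['frame'][60:240,140:380],(400,300))]))
for x,im in(("side",d),("scene",a)): print(x,[proj(im,[565.9,20.9,z]).round(1) for z in(50,118,171)])
E
```

```text
50.056523251954246 30.000223657116294 [ 1.2 -0.2  0.9]
50.165192285599225 [-0.22243383 -0.53040739 -2.10412778] [454.93777879 287.00096973 189.23003969] 7.8417
8.95
side [array([268. , 206.8]), array([268.7, 189.1]), array([269.4, 173.6])]
scene [array([260.5, 188. ]), array([261.5, 161.6]), array([262.3, 139.4])]
```

View pics/e.png

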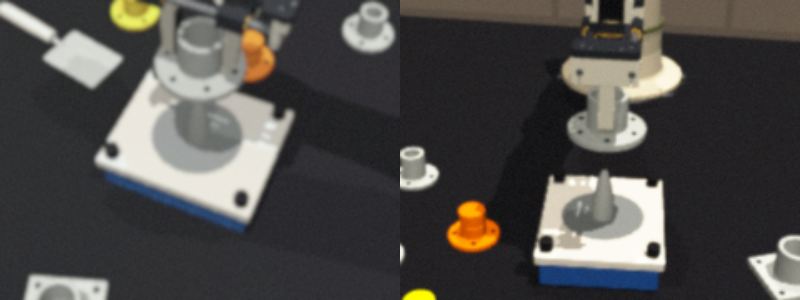

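The held hub hangs level over the stand. In the scene crop, the spigot tip is at about (604,170), which is full-frame (262,162). The predicted pixel was (261.5,161.6), so it agrees within 2 mm. I'll lower in steps and watch the lateral force.

```bash
python3 - <<'E'
from h import *
O=[180,0,92]; x,y=565.9,20.9
bot.servo_line([x,y,132],O,120); bot.wait(.2)
f0=np.array(bot.current_contact_force()); print(f0.round(1),np.round(bot.current_position(),1))
for z in (115,100,92,86,80,75,71,69,68,67,66,65.5,65):
    bot.servo_line([x,y,z],O,40 if z>71 else 15); bot.wait(.05)
    f=np.array(bot.current_contact_force())-f0; print(z,f.round(1),np.round(bot.current_position(),1))
    if np.linalg.norm(f)>6: break
print(bot.current_time_s())
E
```

```text
[ 0.2  0.1 -2.8] [566.3  21.  132.8]
115 [-0.2  0.3 -0.1] [566.   20.8 115. ]
100 [ 0.2 -0.1  0.1] [565.9  20.8  99.9]
92 [ 0.2 -0.1  0.7] [565.8  20.9  91.9]
86 [-0.  -0.2  0.1] [565.8  20.8  85.9]
80 [-0.6  1.1 -0.2] [565.8  20.8  79.8]
75 [ 0.3 -0.3 -0.3] [565.8  20.9  74.9]
71 [-0.5 -0.6  0.6] [565.9  20.9  71. ]
69 [-0.6 -0.5 -0.6] [565.9  20.9  69. ]
68 [ 0.6 -0.1 -0.8] [565.9  20.9  68. ]
67 [0.3 0.6 2.7] [566.   20.9  67.1]
66 [-3.7  0.3 14.8] [566.   20.9  67. ]
14.2083
```

The hub touched down at z = 67, exactly as expected. Next I release it, retreat, and look at the cap.

```bash
python3 - <<'E'
from h import *
O=[180,0,92]; x,y=565.9,20.9
bot.servo_line([x,y,67],O,15); bot.let_go()
bot.servo_line([x,y,215],O,150)
s=snap("side")
bot.move_pose([640,-263,200],[180,0,40]); bot.wait(.1)
e=snap("wrist"); c=bright(e,[640,-263,8]);w=world(e,c,8); print('cap',cv2.minEnclosingCircle(w),cv2.fitEllipse(w))
print(bot.current_time_s())
cv2.drawContours(e['frame'],[c],-1,(0,0,255),1)
cv2.imwrite('pics/f.png',np.hstack([cv2.resize(s['frame'][140:290,170:370],(400,300)),cv2.resize(e['frame'],(400,300))]))
E
```

```text
cap ((640.4951171875, -267.9422302246094), 34.849220275878906) ((640.572265625, -267.688232421875), (67.79190063476562, 68.58411407470703), 30.696439743041992)
17.775
```

View pics/f.png

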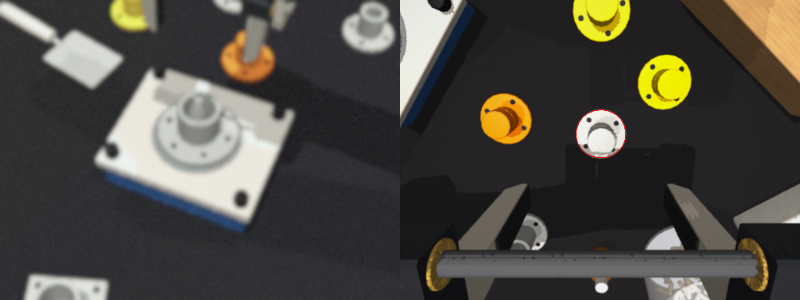

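The hub (left) sits flat on the plate with the spigot standing inside it. On the right, the grey closed cap is outlined at 70 mm diameter, centred on (640.5, -267.8), and the finger line is clear. Grasp it.

```bash
python3 - <<'E'
from h import *
O=[180,0,40];x,y=640.5,-267.8
bot.servo_line([x,y,100],O,200); bot.servo_line([x,y,14],O,100); bot.wait(.1)
print(np.round(bot.current_position(),1))
bot.close_gripper(); print(bot.current_width()*93,bot.current_grasp_force())
bot.servo_line([x,y,220],O,150)
O=[180,0,92]; x,y=565.9,20.9
bot.move_pose([x,y,220],O); bot.wait(.2)
print(bot.current_width()*93,np.round(bot.current_position(),1),bot.current_time_s())
bot.servo_line([x,y,150],O,120); bot.wait(.2)
f0=np.array(bot.current_contact_force()); print(f0.round(1))
for z in (135,127,122,119.5,118,117,116,115.5,115,114.5):
    bot.servo_line([x,y,z],O,40 if z>122 else 15); bot.wait(.05)
    f=np.array(bot.current_contact_force())-f0; print(z,f.round(1),np.round(bot.current_position(),1))
    if np.linalg.norm(f)>6: break
s=snap("side");a=snap("scene")
cv2.imwrite('pics/g.png',np.hstack([cv2.resize(s['frame'][140:290,170:370],(400,300)),cv2.resize(a['frame'][60:240,140:380],(400,300))]))
print(bot.current_time_s())
E
```

```text
[ 640.9 -268.    14.8]
35.31145823619441 29.99999028397724
35.5681614992708 [566.3  19.5 219.9] 23.3333
[ 0.3 -1.3 -1.4]
135 [-1.1  2.   0.9] [565.9  20.8 134.9]
127 [-0.4  1.2  0.4] [565.8  20.8 126.9]
122 [0.5 1.7 0.1] [565.9  20.9 122. ]
119.5 [ 0.4  1.1 -0.2] [565.9  20.9 119.4]
118 [-0.4  1.7  0.6] [565.9  20.9 117.9]
117 [-0.7  1.1  0.8] [565.9  20.9 117. ]
116 [-1.   1.5 -0.1] [565.9  20.9 116. ]
115.5 [-2.3  1.3  8. ] [565.9  20.9 115.9]
27.4417
```

View pics/g.png

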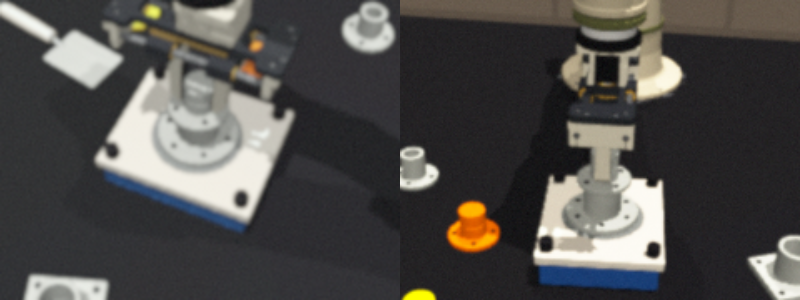

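The cap's flange rests centred on the hub's neck. Contact came at z = 115.9, which matches the 102 mm seat plus the grip offset. Release, retreat and check.

```bash
python3 - <<'E'
from h import *
O=[180,0,92]; x,y=565.9,20.9
bot.servo_line([x,y,116],O,15); bot.let_go()
bot.servo_line([x,y,260],O,150); bot.move_pose([480,-100,300],[180,0,80]); bot.wait(.3)
s=snap("side");a=snap("scene")
cv2.imwrite('pics/i.png',np.hstack([cv2.resize(s['frame'][140:290,170:370],(400,300)),cv2.resize(a['frame'][60:240,140:380],(400,300))]))
print(bot.current_time_s(),bot.current_width(),proj(s,[x,y,148]),proj(a,[x,y,148]))
E
```

```text
30.9 1.003073525258592 [269.0876312  180.53922056] [261.93572529 149.20584181]
```

View pics/i.png

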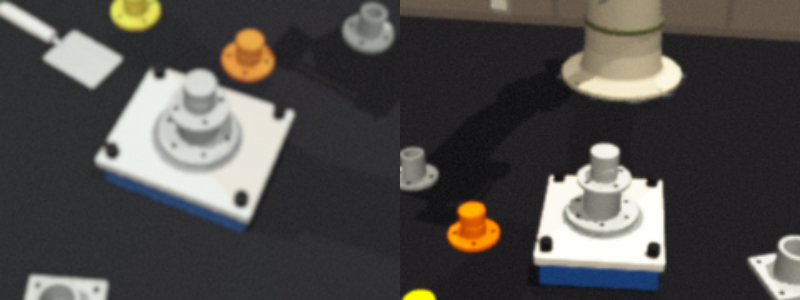

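Both parts stand upright and released. The cap top is at side crop (200,80) and scene crop (604,152), close to the predicted points, and the gripper is clear.

```bash
python3 -c "
from cell import bot
print(bot.hand_in())"
```

```text
the job is handed in; nothing more can be done
None
```

The hub sits flat on the white plate over the spigot and the closed end cap sits flat on its neck, both upright and released; handed in at about 31 s of the 61 s allowed.

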